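# Show the camera the reference ball in the inspection mirror

### The job

Set up the inspection rig: take the mirror by the knob on top and first pull its spring-loaded slide straight out from the camera until its pointer stands level with the rider clamped on the gauge rail, then, keeping it there, turn the mirror until the camera, looking along the slide, sees the ball-headed post (not the square-headed one) in the middle of the mirror. Both the slide and the mirror spring back, so the job ends with you still gripping the knob and letting nothing go, holding that length and that angle steadily; do not shift the rider or the things lying about.

Things in the scene. Friction and masses are not known exactly. Their poses are not given: they have to be found in the camera images.
- rig: Inspection rig, fixed to the bench: aluminium base 340x100x10 mm with two slide rods along its x axis. Origin at bench level on the slide's middle line; x runs along the slide to the small grey camera at the +x end (top 105 mm high), y left, z up; yaw varies by up to 0.25 rad. The mirror is pulled out towards -x (towards the robot). Its axis is at y = 0, at x = +50 mm when home.
- lens (a point): Centre of the camera's lens, 85 mm above the bench, at rig x = +130 mm. The camera looks exactly along the rig's -x axis at the mirror's centre, whatever the slide's position.
- carriage: Grey block 44x66x20 mm on the slide rods, carrying the mirror, its knob and the pointer. Origin at bench level under the mirror's axis; axes parallel to the rig's. It slides 0 to 125 mm towards the rig's -x; a spring pulls it home (2 N at home, about 7.5 N at 110 mm).
- pointer (a point): Tip of the thin steel pointer fin on the carriage's left side, exactly beside the mirror's axis (51 mm to its left, rig +y), 33 mm above the bench.
- length_mark (a point): Tip of the fin on the brass rider clamped on the gauge rail at the rig's left, 51 mm left of the slide's middle line, 60 to 105 mm out from the pointer's home (it varies). The slide is at the marked length when pointer and this fin have the same rig x; the pointer passes just above the fin without touching. The clamp yields above 15 N.
- mirror (a joint): Turn of the mirror about its upright axis, rad, range -1.1 to 1.1. At 0 (start) its face looks straight at the camera (rig +x); positive is counter-clockwise from above (face towards rig +y). A light spring (0.06 N m per rad) returns it to 0. Plate 66 mm wide, 56 mm high, centre 85 mm above the bench, its face on the axis. For a ball in direction b from rig +x the mirror must stand at b/2.
- knob_grip (a point): Grip point of the mirror's knob, on the axis, 146 mm above the bench. The knob is a black bar 44 mm long, 14 mm thick, 40 mm high (120 to 160 mm above the bench) standing over the mirror; its long direction is square to the mirror face (along rig x at mirror angle 0). Pinch it from above across its 14 mm; it turns with the mirror.
- sight_line (a point): The point in the mirror's centre, 85 mm above the bench, with its x axis along the camera's line of sight after reflection (at angle 2a from rig +x for mirror angle a), z up. The ball is well in the picture when its centre lies within 14 mm of this x axis, on its positive side.
- ball (a point): Centre of the 22 mm steel ball on top of the ball-headed post, 85 mm above the bench; fixed. It stands 110 to 145 mm to the left or right of the slide; the other post, on the opposite side, is the same but has a 19 mm cube head.
- beeswax: Bystander: yellow block of wax 38x55x22 mm, loose, origin under its centre.
- sanding_block: Bystander: beech sanding block 35x86x27 mm, loose, origin under its centre.
- crepe_rubber: Bystander: tan rubber block 42x60x18 mm, loose, origin under its centre.
- buckle: Bystander: brass buckle 43x54x10 mm, loose, origin under its centre.
Not all that is in view belongs to the job. Leave any purple or yellow look-alike of the part that bears ball alone.

How it is judged:
By the outcome, as a careful person would: the job done as asked, in the order asked, and still so for the second after the job is handed in, while the arm keeps its last pose, push and grip.
It also fails if it takes over 42 s, if anything falls off the work surface, if the arm or the gripper's body presses on something with over 40 N, if the wrist force passes 120 N, or if a joint passes its speed limit or range.

### The arm

A 7-joint arm with a two-finger parallel gripper is mounted at the origin on the work surface; the furniture and walls round the work are solid. World frame = base frame: x ahead of the robot, y to its left, z up, the work surface at z = 0. Lengths are in m, angles in degrees, forces in N, time in s.
With the tool pointing down it reaches from about 0.425 to 0.875 m from the base axis. Payload 4.7 kg.
Tool frame: the origin (TCP) lies at the very end of the fingers, on their centre line; the grasp point (between the pads) lies env.tcp_to_grasp behind it (env.tcp_to_grasp is the distance from the TCP to the grasp point, in m); z points along the fingers, x is the direction in which the jaws open and shut, and the axes are right-handed (so a half turn about z gives the same grasp; the last joint's range is limited). The gripper opens to 87 mm and grips with 3 to 60 N. Pads are 19 mm wide; open, the fingers measure 117 mm over their backs; the gripper's body (75 mm by 190 mm) begins 51 mm behind the grasp point.
Start: joints at [-64.853, 18.392, -4.016, 83.108, 1.295, 78.541, -3.26], TCP at [0.268, 0.592, 0.223] pointing down, gripper open.
Joint ranges: [-163.93, 163.93], [-17.29, 119.83], [-79.2, 71.16], [3.27, 140.29], [-89.18, 269.18], [5.43, 117.66], [-154.24, 154.24]. Speed limits (degrees/s): [147.25, 147.25, 180, 180, 180, 180, 180].

### API

Orientations are given as [roll, pitch, yaw] about the fixed x, y, z axes, in that order (R = Rz(yaw) Ry(pitch) Rx(roll)).
In Python, from cell import env gives the robot as it stands. The module is installed in compiled form; this text tells all that it offers.
- The arm moves only by the tool send_rows, never from a script. Its argument "steps" is a list of rows, each a list of 3 entries, a list of its own where there are three numbers: the shift along the tool's x, y, z in m, then the turn, a rotation vector about the tool's x, y, z in rad, then the finger opening in m, from 0 to 0.087. A call has exactly 5 rows; each row is the pose to reach, as a shift and turn from the pose commanded when the call began, along the tool's axes at that moment; what a row does not reach only later rows make up. A row lasts 1/12 s, in which the tool goes at most 41.7 mm and 7.16 degrees, less where a joint would pass 70% of its speed; a pose out of reach is approached as far as the arm can. A call with a gripper value outside its range is refused whole. The fingers move at their own pace and stop on an object; "grip_force" is the grip in N (left out, the last holds). Time passes only in rows, so rows that repeat a pose let the fingers close, or fill a call up. It gives the time, the measured TCP pose, the force and the opening at its end, in the units of the state.
- env.get_obs(): the state, without advancing time (a new reading comes with each control period).
- env.read_camera(name): name is "scene" or "side" or "wrist"; returns a dict with "pixels" (420x560x3 uint8, red, green, blue), "fx", "fy", "cx", "cy" (pixels), "position" and "rotation" of the camera in the world. Camera axes: x right, y up, looking along -z (the intrinsics and any distortion apply to the point x, -y, -z); pixel columns grow to the right and rows downward; lengths in m; the calibration is good to about 2 mm. A picture is of the moment at which its call begins. There is no depth.
- env.sign_off(): hands the job in, once; it reports no verdict.
The state is a dict: "time_s": time; "qpos": joint angles; "joint_velocities": joint speeds; "effort": joint torques, N m; "tool_pos": TCP position; "tool_rot": TCP orientation; "force": force on the tool from outside, world axes, zero at the start; "wrist_torque": the same for the moment, N m; "grip_width": finger opening in m.
Only numpy, scipy, OpenCV 4.12 (cv2) and the standard library are available. Lean on these libraries where they do the work, as an engineer would, in place of code of your own. Each camera call takes 0.05 s, during which the arm holds its last target.

## Working session

There is one attempt and no reset: what is moved stays moved. The work goes in short steps, Python scripts to look and compute and a tool call to move; the robot and the scene stay as the last step left them, time stands still between calls to the robot, and variables do not carry over. Pictures are saved under pics/ and viewed, and the job is handed in when it is done.

Besides the shell and the picture viewer there is one more tool, called after "Emit:" as name(argument=value, ...) on one line, values as JSON. send_rows: Moves the arm, as the interface text tells. Its arguments: {"type":"object","properties":{"steps":{"type":"array"},"grip_force":{"type":"number"}},"required":["steps"]}

```bash
mkdir -p pics
cat > h.py <<'E'
from cell import env
import numpy as np, cv2
from scipy.spatial.transform import Rotation as R
def cam(n,save=None):
    c=env.read_camera(n)
    if save: cv2.imwrite('pics/'+save+'.png',c['pixels'][:,:,::-1])
    return c
E
python3 - <<'E'
from h import *
o=env.get_obs();print({k:np.round(v,4) for k,v in o.items()},env.tcp_to_grasp)
for n in ['scene','side','wrist']:
    c=cam(n,n+'0');print(n,{k:(np.round(v,4).tolist()) for k,v in c.items() if k!='pixels'})
E
```

```text
{'time_s': np.float64(0.0), 'qpos': array([-64.8538,  18.4403,  -4.0144,  83.1743,   1.2969,  78.5414,
        -3.2624]), 'joint_velocities': array([ 0.0392, -0.1279,  0.0064, -0.0227, -0.1755,  0.0308,  0.0104]), 'effort': array([-3.00000e-04, -4.91288e+01, -4.04100e-01, -3.12534e+01,
       -6.41000e-02,  4.36000e-02,  1.00000e-04]), 'tool_pos': array([0.2677, 0.5917, 0.2215]), 'tool_rot': array([1.79992e+02, 1.10800e-01, 6.56604e+01]), 'force': array([-0.594 , -0.4484,  0.4215]), 'wrist_torque': array([-0.0261, -0.0398, -0.0254]), 'grip_width': np.float64(0.0872)} 0.0187
scene {'fx': 496.3314, 'fy': 496.3314, 'cx': 284.67, 'cy': 206.7768, 'position': [0.1472, 0.5879, 0.5275], 'rotation': [63.3373, -1.2849, -146.7]}
side {'fx': 389.3253, 'fy': 389.3253, 'cx': 285.6399, 'cy': 209.6712, 'position': [0.5268, -0.7839, 0.6174], 'rotation': [51.1095, 1.1648, -8.5359]}
wrist {'fx': 367.2601, 'fy': 367.2601, 'cx': 280.0547, 'cy': 217.6334, 'position': [0.1978, 0.6229, 0.3855], 'rotation': [-16.2049, 0.124, 65.731]}
```

View pics/scene0.png

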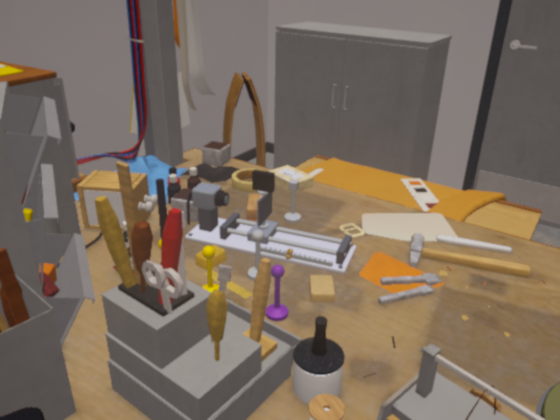

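View pics/side0.png

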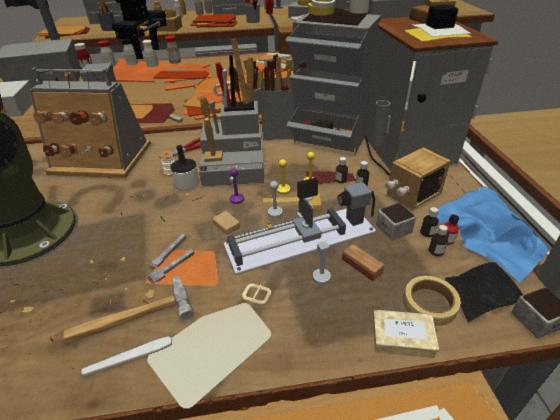

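View pics/wrist0.png

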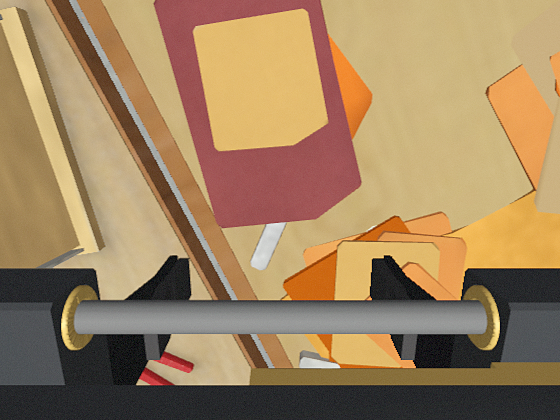

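Run:
```python
import cv2
a=cv2.imread('pics/scene0.png');cv2.imwrite('pics/sc_c.png',cv2.resize(a[150:330,170:370],None,fx=4,fy=4,interpolation=cv2.INTER_CUBIC)[:600*2][:,:800][:720])
cv2.imwrite('pics/sc_c.png',cv2.resize(a[160:300,180:370],None,fx=4.2,fy=4.2,interpolation=cv2.INTER_CUBIC))
b=cv2.imread('pics/side0.png');cv2.imwrite('pics/si_c.png',cv2.resize(b[145:290,210:400],None,fx=4.1,fy=4.1,interpolation=cv2.INTER_CUBIC))
```

```text
(no output)
```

View pics/sc_c.png

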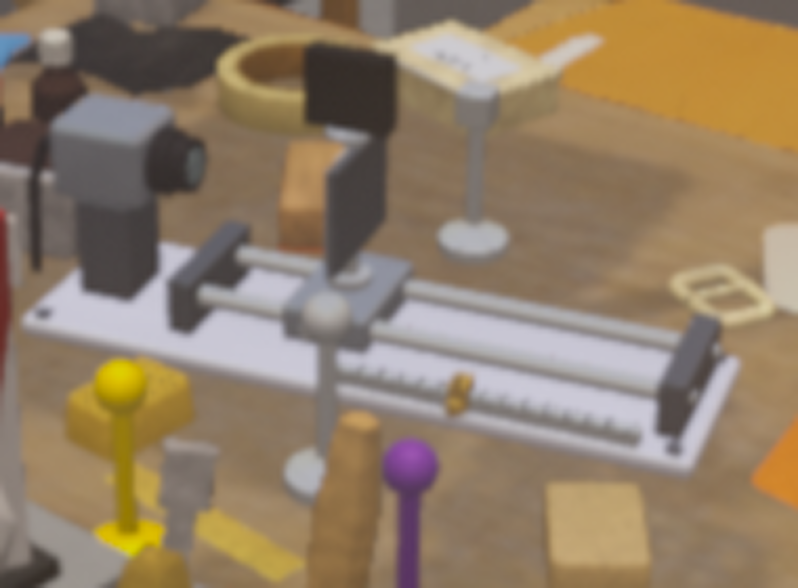

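View pics/si_c.png

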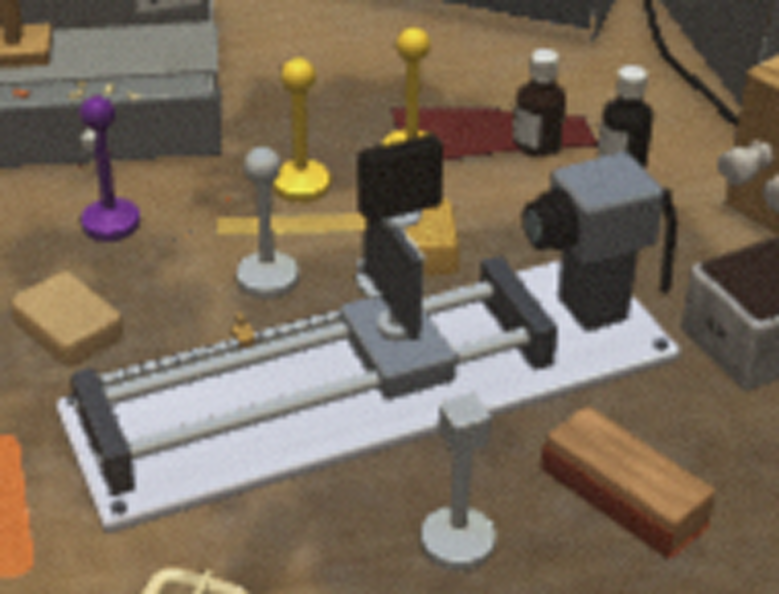

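```bash
cat >> h.py <<'E'
def ray(c,u,v):
    d=np.array([(u-c['cx'])/c['fx'],-(v-c['cy'])/c['fy'],-1.])
    return np.array(c['position']),R.from_euler('xyz',c['rotation'],degrees=True).as_matrix()@d
def plane(c,u,v,z):
    p,d=ray(c,u,v);return p+d*(z-p[2])/d[2]
def tri(l):
    A=np.zeros((3,3));b=np.zeros(3);L=[]
    for c,u,v in l:
        p,d=ray(c,u,v);d=d/np.linalg.norm(d);M=np.eye(3)-np.outer(d,d);A+=M;b+=M@p;L.append((p,d))
    x=np.linalg.solve(A,b);return x,[np.linalg.norm(np.cross(x-p,d)) for p,d in L]
def proj(c,X):
    q=R.from_euler('xyz',c['rotation'],degrees=True).as_matrix().T@(np.asarray(X)-c['position'])
    return c['cx']+c['fx']*q[0]/-q[2], c['cy']-c['fy']*q[1]/-q[2]
E
python3 - <<'E'
from h import *
s=cam('scene');d=cam('side')
print(s['fx'],d['rotation'])
S=lambda u,v:(180+u/4.2,160+v/4.2)
D=lambda u,v:(210+u/4.1,145+v/4.1)
for n,a,b in [('ball',(326,314),(262,162)),('cube',(476,104),(465,418)),('knobtopcen',(352,50),(399,150)),('rider',(461,380),(243,322))]:
    print(n,tri([(s,*S(*a)),(d,*D(*b))]), plane(s,*S(*a),.085),plane(d,*D(*b),.085))
cs=[plane(s,*S(*p),.01)[:2] for p in [(25,322),(168,243),(738,365),(690,470)]]
cd=[plane(d,*D(*p),.01)[:2] for p in [(680,350),(108,527),(60,402),(560,265)]]
print(np.round(cs,4),np.round(cd,4))
E
```

```text
496.3314070200964 [51.10945991  1.16478968 -8.5359299 ]
ball (array([ 0.6004161 , -0.03206581,  0.08577466]), [np.float64(0.0002225381322013464), np.float64(0.0002225381322012678)]) [ 0.60091395 -0.03305932  0.085     ] [ 0.60072422 -0.03075827  0.085     ]
cube (array([ 0.66834565, -0.25650093,  0.08445221]), [np.float64(0.00104463741321101), np.float64(0.0010446374132108698)]) [ 0.66623835 -0.25477033  0.085     ] [ 0.66920717 -0.25627102  0.085     ]
knobtopcen (array([ 0.66003258, -0.13471631,  0.15722144]), [np.float64(4.8170171114883576e-05), np.float64(4.8170171114874224e-05)]) [ 0.76015916 -0.27572426  0.085     ] [ 0.6808971  -0.03287608  0.085     ]
rider (array([ 0.57726128, -0.1026718 ,  0.02644067]), [np.float64(0.0014974070018567219), np.float64(0.0014974070018566649)]) [ 0.52539244 -0.02160861  0.085     ] [ 0.57349381 -0.1692226   0.085     ]
[[ 0.793  -0.0464]
 [ 0.7895 -0.1505]
 [ 0.4884 -0.2134]
 [ 0.4664 -0.1202]] [[ 0.8208 -0.149 ]
 [ 0.4944 -0.2281]
 [ 0.4729 -0.1321]
 [ 0.7749 -0.0633]]
```

Run:
```python
from h import *
s=cam('scene');d=cam('side')
for p in [(202,182),(262,180),(265,150),(203,150),(222,80),(240,45)]: print(p,plane(d,*p,0)[:2],plane(d,*p,.25)[:2])
print(tri([(s,115,200),(d,222,82)]),tri([(s,128,168),(d,238,42)]))
a=cv2.imread('pics/side0.png');cv2.imwrite('pics/si_c2.png',cv2.resize(a[20:200,20:390],None,fx=2.1,fy=2.1,interpolation=cv2.INTER_CUBIC))
```

```text
(202, 182) [0.41616076 0.13711941] [ 0.46094964 -0.23586479]
(262, 180) [0.58246144 0.11708813] [ 0.55990716 -0.24778444]
(265, 150) [0.60850256 0.27990751] [ 0.57540298 -0.15089846]
(203, 150) [0.41620416 0.31568039] [ 0.46097546 -0.12961174]
(222, 80) [0.48879626 0.9097517 ] [0.50417153 0.22389148]
(240, 45) [0.59562794 1.40604225] [0.56774192 0.51921009]
(array([0.52923616, 0.2741044 , 0.2614571 ]), [np.float64(0.04240708361283418), np.float64(0.04240708361283419)]) (array([0.55376756, 0.26755383, 0.32601669]), [np.float64(0.002981079351652748), np.float64(0.0029810793516527375)])
```

View pics/si_c2.png

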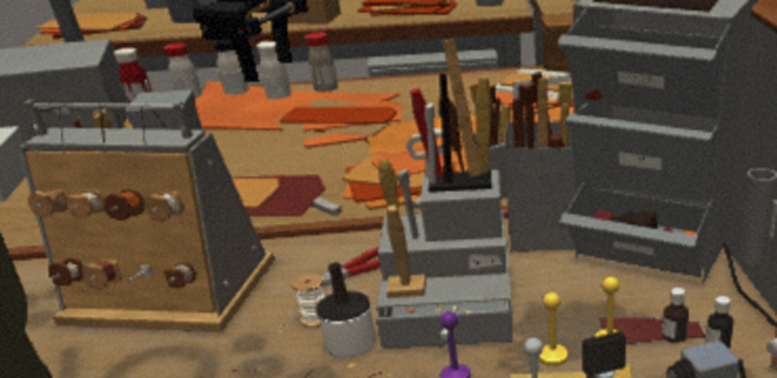

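Add to h.py:
```python
def rel(p,yaw,roll=180,pitch=0,base=None):
    """shift/turn in tool axes from measured (or base=(pos,rpy)) to target"""
    o=env.get_obs()
    P,Q=(o['tool_pos'],o['tool_rot']) if base is None else base
    A=R.from_euler('xyz',Q,degrees=True);B=R.from_euler('xyz',[roll,pitch,yaw],degrees=True)
    return np.round(A.inv().apply(np.array(p)-P),4),np.round((A.inv()*B).as_rotvec(),4)
```

```text
(no output)
```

Emit:
send_rows(steps=[[[0,0,-0.041],[0,0,0],0.087],[[0,0,-0.082],[0,0,0],0.087],[[0,0,-0.123],[0,0,0],0.087],[[0,0,-0.164],[0,0,0],0.087],[[0,0,-0.205],[0,0,0],0.087]])

```text
time_s: 0.77
tool_pos: [0.2678, 0.5918, 0.4299]
tool_rot: [180.0, -0.0, 65.7]
force: [0.6, 1.2, -0.0]
grip_width: 0.087
```

Run:
```python
from h import *
o=env.get_obs();print(o['time_s'],o['tool_pos'],o['tool_rot'],o['qpos'],o['force'])
b=(np.array([.2677,.5917,.4265]),[180,0,65.66])
for th,yw in [(50,36),(34,6),(18,-24),(2,-54),(-11.6,-76)]:
    r=.64; p=[r*np.cos(np.radians(th)),r*np.sin(np.radians(th)),.46]
    print(th,*rel(p,yw,base=b)); b=(np.array(p),[180,0,yw])
```

```text
0.7667 [0.26776287 0.5917537  0.42986364] [ 1.79996650e+02 -3.68282402e-02  6.56569658e+01] [-65.59205046  18.34054039  -3.5209581   59.85605539   1.13675391
 101.79687251  -3.04446744] [ 0.58573497  1.18066744 -0.01878121]
50 [-0.0332  0.1727 -0.0335] [-0.     -0.      0.5177]
34 [0.0186 0.1772 0.    ] [ 0.     -0.      0.5236]
18 [0.0609 0.1674 0.    ] [ 0.     -0.      0.5236]
2 [0.0996 0.1477 0.    ] [ 0.     -0.      0.5236]
-11.6 [0.1147 0.099  0.    ] [ 0.    -0.     0.384]
```

Emit:
send_rows(steps=[[[-0.006,0.034,-0.007],[0,0,0.104],0.087],[[-0.013,0.069,-0.013],[0,0,0.208],0.087],[[-0.02,0.104,-0.02],[0,0,0.312],0.087],[[-0.026,0.138,-0.027],[0,0,0.416],0.087],[[-0.033,0.173,-0.033],[0,0,0.518],0.087]])

```text
time_s: 1.18
tool_pos: [0.4129, 0.49, 0.4613]
tool_rot: [-180.0, -0.0, 35.7]
force: [0.7, -0.1, 0.4]
grip_width: 0.0869
```

Emit:
send_rows(steps=[[[0.004,0.035,0],[0,0,0.104],0.087],[[0.007,0.071,0],[0,0,0.208],0.087],[[0.011,0.106,0],[0,0,0.312],0.087],[[0.015,0.142,0],[0,0,0.416],0.087],[[0.019,0.177,0],[0,0,0.524],0.087]])

```text
time_s: 1.6
tool_pos: [0.5323, 0.3572, 0.4609]
tool_rot: [-180.0, -0.0, 5.7]
force: [-0.6, 0.2, 0.3]
grip_width: 0.087
```

Emit:
send_rows(steps=[[[0.012,0.033,0],[0,0,0.104],0.087],[[0.024,0.067,0],[0,0,0.208],0.087],[[0.037,0.1,0],[0,0,0.312],0.087],[[0.049,0.134,0],[0,0,0.416],0.087],[[0.061,0.167,0],[0,0,0.524],0.087]])

```text
time_s: 2.02
tool_pos: [0.6098, 0.1972, 0.4608]
tool_rot: [-180.0, -0.0, -24.4]
force: [-0.8, 0.3, 0.5]
grip_width: 0.0869
```

Emit:
send_rows(steps=[[[0.02,0.03,0],[0,0,0.104],0.087],[[0.04,0.059,0],[0,0,0.208],0.087],[[0.06,0.089,0],[0,0,0.312],0.087],[[0.08,0.118,0],[0,0,0.416],0.087],[[0.1,0.148,0],[0,0,0.524],0.087]])

```text
time_s: 2.43
tool_pos: [0.6403, 0.0216, 0.4607]
tool_rot: [-180.0, 0.0, -54.4]
force: [1.3, 0.5, 0.7]
grip_width: 0.0868
```

Run:
```python
from h import *
o=env.get_obs();print(o['time_s'],o['tool_pos'],o['tool_rot'],o['qpos'],o['force'])
c=cam('wrist','w1'); print(c['position'],c['rotation'])
cam('side','s1');cam('scene','c1')
```

```text
2.4333 [0.64030636 0.0216476  0.46074963] [-1.79964851e+02  6.16521358e-03 -5.43540118e+01] [-24.41890445  19.22411986  30.51246612  57.6303383  -10.01409638
 105.39857347 -52.36644084] [1.34717568 0.48024146 0.67411828]
[0.70231758 0.06556669 0.62474959] [-1.62260677e+01  1.76782332e-02 -5.42825121e+01]
```

View pics/w1.png

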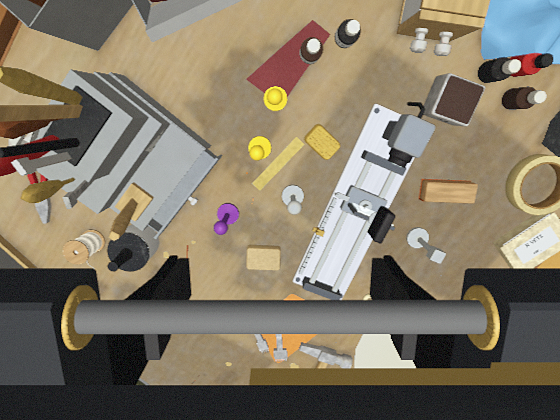

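Run:
```python
import cv2
a=cv2.imread('pics/w1.png');cv2.imwrite('pics/w1c.png',cv2.resize(a[95:305,270:450],None,fx=2.85*1,fy=2.85,interpolation=cv2.INTER_CUBIC))
cv2.imwrite('pics/w1d.png',cv2.resize(a[180:250,275:400],None,fx=6.4,fy=6.4,interpolation=cv2.INTER_CUBIC))
```

```text
(no output)
```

View pics/w1c.png

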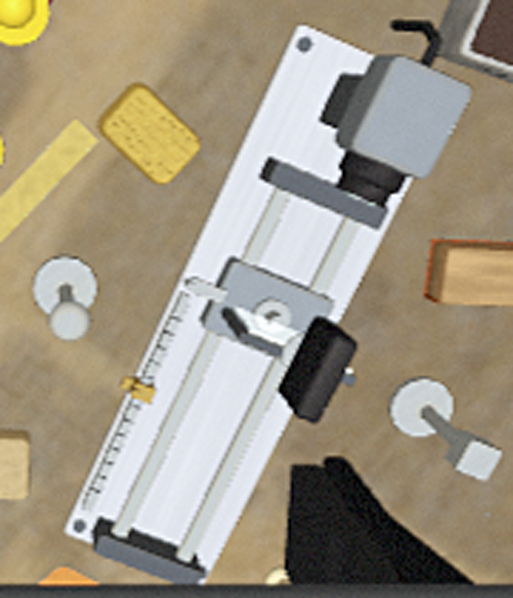

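View pics/w1d.png

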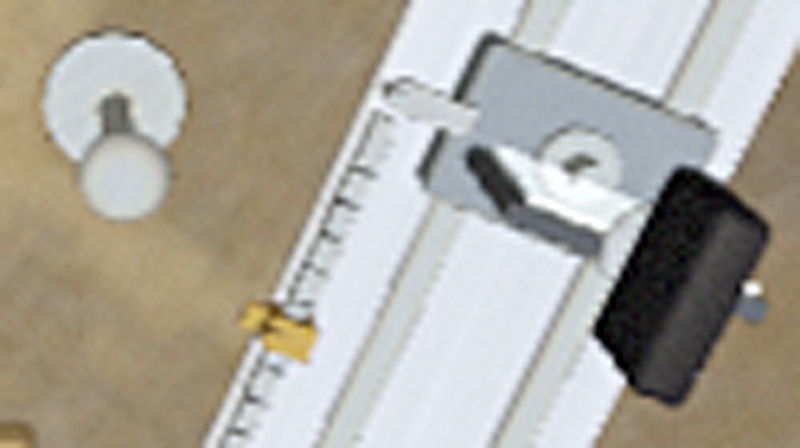

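Run:
```python
from h import *
w=cam('wrist')
C=lambda u,v:(270+u/2.85,95+v/2.85)
D=lambda u,v:(275+u/6.4,180+v/6.4)
a=plane(w,*C(302,27),.01);b=plane(w,*C(68,528),.01);e=plane(w,*C(208,583),.01)
print(a,b,e,np.degrees(np.arctan2(*(a-b)[1::-1])),np.linalg.norm(a-b),np.degrees(np.arctan2(*(b-e)[1::-1]))-90,np.linalg.norm(b-e))
yaw=np.arctan2(*(a-b)[1::-1]);u=np.array([np.cos(yaw),np.sin(yaw)]);n=np.array([-u[1],u[0]])
P={'pointer':plane(w,*D(388,90),.033),'riderL':plane(w,*D(243,318),.028),'riderR':plane(w,*D(312,340),.02),'carrTL':plane(w,*D(490,36),.045),'carrTR':plane(w,*D(716,132),.045),'carrBL':plane(w,*D(425,178),.045),
'ball':plane(w,*D(123,178),.085),'knob':plane(w,*D(720,210),.16),'pivot':plane(w,*D(580,160),.045)}
# knob top corners
for k,v in P.items():
    q=v[:2]-e[:2]; print(k,v.round(4),'rig rel e:',(q@u).round(4),(q@n).round(4))
```

```text
[ 0.79935814 -0.05762492  0.01      ] [ 0.47399764 -0.13279153  0.01      ] [ 0.49540114 -0.23068941  0.01      ] 13.00856338086537 0.3339303433209114 12.332574458350138 0.10021030458678835
pointer [ 0.6483 -0.0895  0.033 ] rig rel e: 0.1807 0.1031
riderL [ 0.5762 -0.0977  0.028 ] rig rel e: 0.1087 0.1114
riderR [ 0.5804 -0.1189  0.02  ] rig rel e: 0.108 0.0898
carrTL [ 0.6752 -0.0987  0.045 ] rig rel e: 0.2049 0.0881
carrTR [ 0.6892 -0.1609  0.045 ] rig rel e: 0.2045 0.0244
carrBL [ 0.6368 -0.1083  0.045 ] rig rel e: 0.1653 0.0875
ball [ 0.5996 -0.0381  0.085 ] rig rel e: 0.1449 0.1642
knob [ 0.6797 -0.1278  0.16  ] rig rel e: 0.2027 0.0587
pivot [ 0.6634 -0.1374  0.045 ] rig rel e: 0.1847 0.053
```

Run:
```python
from h import *
print(rel([.55,-.12,.33],-77))
```

```text
(array([0.0622, 0.1562, 0.1306]), array([-3.00e-04,  1.00e-04,  3.98e-01]))
```

Emit:
send_rows(steps=[[[0.012,0.031,0.026],[0,0,0.08],0.087],[[0.024,0.062,0.052],[0,0,0.16],0.087],[[0.037,0.094,0.078],[0,0,0.24],0.087],[[0.05,0.125,0.104],[0,0,0.32],0.087],[[0.062,0.156,0.13],[0,0,0.398],0.087]])

```text
time_s: 3.05
tool_pos: [0.5514, -0.1148, 0.3319]
tool_rot: [-179.9, 0.0, -76.8]
force: [0.4, -1.7, -0.3]
grip_width: 0.0874
```

Run:
```python
from h import *
o=env.get_obs();print(o['time_s'],o['tool_pos'],o['tool_rot'],o['qpos'],o['force'])
c=cam('wrist','w2'); print(c['position'],c['rotation'])
```

```text
3.05 [ 0.55144237 -0.11476566  0.33194066] [-1.79942934e+02  3.87337608e-02 -7.68428537e+01] [-23.49861984   6.20366814  35.96929722  86.60652409  -3.70013911
  88.33441982 -64.4265509 ] [ 0.42413353 -1.71029489 -0.30998302]
[ 0.62573817 -0.09820015  0.4959572 ] [-1.62066028e+01  3.54854924e-02 -7.67767736e+01]
```

View pics/w2.png

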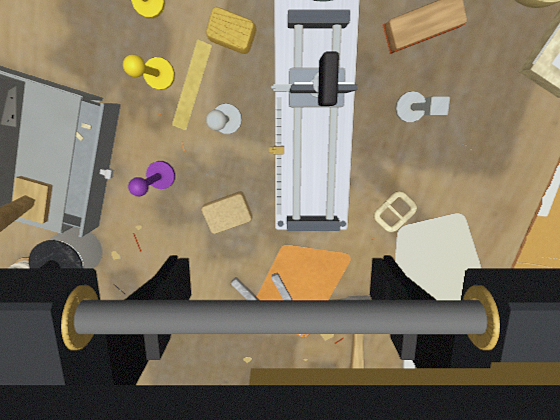

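Run:
```python
import cv2
a=cv2.imread('pics/w2.png')
cv2.imwrite('pics/w2d.png',cv2.resize(a[45:165,200:365],None,fx=4.8,fy=4.8,interpolation=cv2.INTER_CUBIC))
```

```text
(no output)
```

View pics/w2d.png

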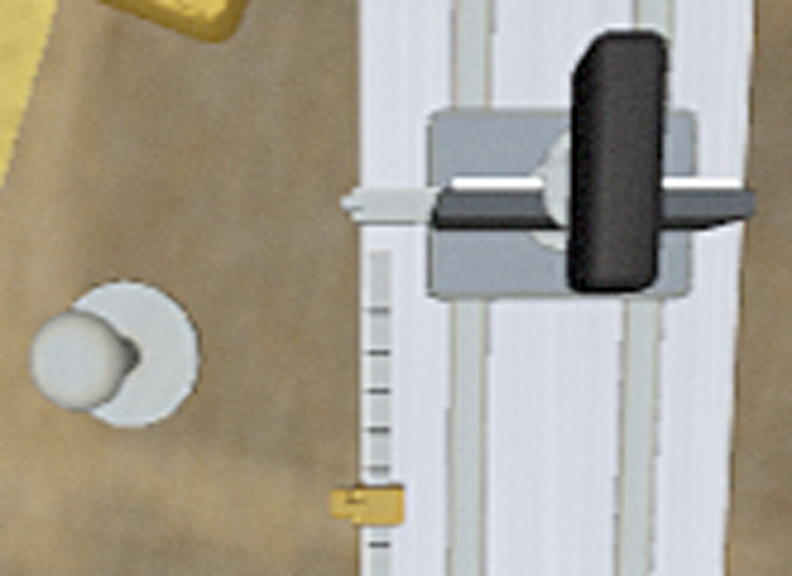

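Run:
```python
from h import *
w=cam('wrist')
D=lambda u,v:(200+u/4.8,45+v/4.8)
l1=plane(w,*D(360,20),.01);l2=plane(w,*D(360,560),.01)  # left base edge
# full-image left base edge
l1=plane(w,275,5,.01);l2=plane(w,275.5,228,.01);r1=plane(w,358.,5,.01);r2=plane(w,347.5,228,.01)
for a,b in((l1,l2),(r1,r2)):print(np.degrees(np.arctan2(*(a-b)[1::-1])),a,b)
ya=np.radians(13.0)
for nm,p in {'pointer':(345,204,.033),'rider':(335,502,.028),'riderc':(383,505,.024),'ball':(80,358,.085),'knob n1':(572,290,.16),'knob n2':(655,290,.16),'knob f1':(605,33,.16),'knob f2':(665,36,.16),'cTL':(432,110,.045),'cTR':(695,112,.045),'cBL':(430,297,.045),'cBR':(690,298,.045)}.items():
    print(nm,plane(w,*D(*p[:2]),p[2]).round(4))
```

```text
12.292759734445893 [ 0.72767309 -0.07637565  0.01      ] [ 0.46167895 -0.13433654  0.01      ]
12.892936464233152 [ 0.74822104 -0.17019224  0.01      ] [ 0.48293775 -0.23091581  0.01      ]
pointer [ 0.6379 -0.0923  0.033 ]
rider [ 0.5664 -0.1047  0.028 ]
riderc [ 0.5679 -0.1171  0.024 ]
ball [ 0.5919 -0.0434  0.085 ]
knob n1 [ 0.6275 -0.1389  0.16  ]
knob n2 [ 0.6307 -0.1533  0.16  ]
knob f1 [ 0.6696 -0.1341  0.16  ]
knob f2 [ 0.6713 -0.1442  0.16  ]
cTL [ 0.6621 -0.1083  0.045 ]
cTR [ 0.6748 -0.1684  0.045 ]
cBL [ 0.6211 -0.1171  0.045 ]
cBR [ 0.6343 -0.1783  0.045 ]
```

```bash
cat >> h.py <<'E'
import pickle
def snap(n,save):
    c=cam(n,save); pickle.dump({k:v for k,v in c.items() if k!='pixels'},open('pics/'+save+'.pkl','wb')); return c
def load(save): return pickle.load(open('pics/'+save+'.pkl','rb'))
E
python3 - <<'E'
from h import *
c=snap('wrist','w3');o=env.get_obs();print(o['tool_pos'],o['joint_velocities'].round(2),c['position'])
a=c['pixels'][:,:,::-1]
cv2.imwrite('pics/w3d.png',cv2.resize(a[45:165,200:365],None,fx=4.8,fy=4.8,interpolation=cv2.INTER_CUBIC))
E
```

```text
[ 0.54932073 -0.11664475  0.33090539] [-1.42  1.15 -3.29 -6.26 -2.28  0.04  0.47] [ 0.62225919 -0.1039303   0.49144498]
```

View pics/w3d.png

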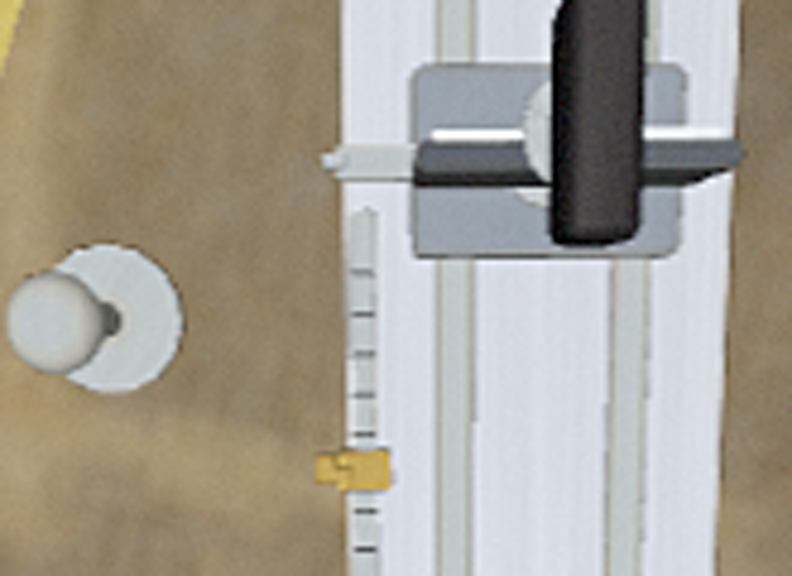

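Run:
```python
from h import *
for i in range(2):
    c=snap('wrist','w4');o=env.get_obs();print(o['time_s'],o['tool_pos'],np.abs(o['joint_velocities']).max(),c['position'],c['rotation'])
a=c['pixels'][:,:,::-1]
cv2.imwrite('pics/w4d.png',cv2.resize(a[40:160,200:365],None,fx=4.8,fy=4.8,interpolation=cv2.INTER_CUBIC))
```

```text
3.25 [ 0.5515318  -0.11463079  0.33263421] 3.9127867441369064 [ 0.62448011 -0.1004231   0.49455425] [-16.47282241   0.14751806 -76.91948936]
3.3 [ 0.55277859 -0.11368704  0.33363732] 2.1777187291695754 [ 0.62603452 -0.09810859  0.49657498] [-16.26980607   0.10813742 -76.70510455]
```

View pics/w4d.png

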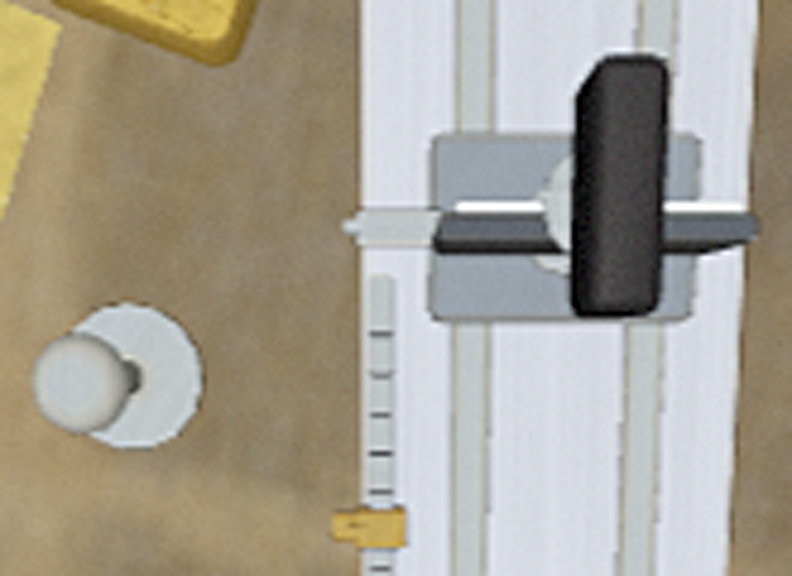

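Run:
```python
from h import *
w=load('w4')
D=lambda u,v:(200+u/4.8,40+v/4.8)
im=cv2.imread('pics/w4.png')
a=plane(w,*D(362,10),.01);b=plane(w,*D(362,560),.01)
print(np.degrees(np.arctan2(*(a-b)[1::-1])))
P={}
for nm,p in {'pointer':(346,227,.033),'rider':(336,526,.028),'riderc':(383,528,.024),'ball':(82,383,.085),'knob n1':(576,312,.16),'knob n2':(658,312,.16),'knob f1':(606,58,.16),'knob f2':(667,60,.16),'cTL':(434,134,.045),'cTR':(699,136,.045),'cBL':(432,320,.045),'cBR':(691,321,.045)}.items():
    P[nm]=plane(w,*D(*p[:2]),p[2]); print(nm,P[nm].round(4))
cc=sum(P[k] for k in('cTL','cTR','cBL','cBR'))/4
print('carr centre',cc, [np.degrees(np.arctan2(*(P[i]-P[j])[1::-1])) for i,j in(('cTL','cBL'),('cTR','cBR'),('knob f2','knob n2'))],np.degrees(np.arctan2(*(P['cTL']-P['cTR'])[1::-1]))-90)
kc=(P['knob n1']+P['knob n2'])/2; print('knob n mid',kc)
y=np.radians(13.3);u=np.array([np.cos(y),np.sin(y)]);n=np.array([-u[1],u[0]])
for k in P: q=P[k][:2]-cc[:2];print(k,(q@u).round(4),(q@n).round(4))
```

```text
13.092175331568601
pointer [ 0.6494 -0.0819  0.033 ]
rider [ 0.5768 -0.0958  0.028 ]
riderc [ 0.5787 -0.108   0.024 ]
ball [ 0.6007 -0.0332  0.085 ]
knob n1 [ 0.6384 -0.1305  0.16  ]
knob n2 [ 0.6418 -0.1451  0.16  ]
knob f1 [ 0.6808 -0.1245  0.16  ]
knob f2 [ 0.683  -0.1351  0.16  ]
cTL [ 0.674  -0.0981  0.045 ]
cTR [ 0.6881 -0.1597  0.045 ]
cBL [ 0.6327 -0.1077  0.045 ]
cBR [ 0.6471 -0.1695  0.045 ]
carr centre [ 0.66048417 -0.1337469   0.045     ] [np.float64(13.086029138005866), np.float64(13.500130082397964), np.float64(13.647225968297262)] 12.881148419317327
knob n mid [ 0.64011609 -0.13777469  0.16      ]
pointer 0.0012 0.053
rider -0.0727 0.0562
riderc -0.0736 0.0438
ball -0.035 0.1116
knob n1 -0.0207 0.0082
knob n2 -0.0207 -0.0067
knob f1 0.0219 0.0043
knob f2 0.0216 -0.0065
cTL 0.0214 0.0316
cTR 0.0209 -0.0316
cBL -0.0211 0.0318
cBR -0.0213 -0.0317
```

Run:
```python
from h import *
o=env.get_obs();print(o['tool_pos'],o['tool_rot'])
print(rel([.6605,-.1337,.2],-76.75))
```

```text
[ 0.55277859 -0.11368704  0.33363732] [-1.79907521e+02  5.72363743e-02 -7.66627351e+01]
(array([ 0.0445, -0.1   ,  0.1338]), array([-0.0016,  0.001 ,  0.0015]))
```

Emit:
send_rows(steps=[[[0.01,-0.023,0.03],[0,0,0],0.07],[[0.02,-0.047,0.061],[0,0,0],0.07],[[0.031,-0.07,0.09],[0,0,0],0.07],[[0.039,-0.089,0.115],[0,0,0],0.07],[[0.044,-0.101,0.13],[0,0,0],0.07]])

```text
time_s: 3.72
tool_pos: [0.663, -0.1323, 0.1996]
tool_rot: [179.9, 0.1, -76.5]
force: [-1.5, -0.1, 0.0]
grip_width: 0.0706
```

Emit:
send_rows(steps=[[[0,0,0],[0,0,0],0.06],[[0,0,0],[0,0,0],0.06],[[0,0,0],[0,0,0],0.06],[[0,0,0],[0,0,0],0.06],[[0,0,0],[0,0,0],0.06]])

```text
time_s: 4.13
tool_pos: [0.6609, -0.1356, 0.2053]
tool_rot: [-179.8, -0.0, -76.9]
force: [-0.7, 0.3, -1.1]
grip_width: 0.0607
```

Run:
```python
from h import *
o=env.get_obs();print(o['tool_pos'],o['tool_rot'],o['qpos'],np.abs(o['joint_velocities']).max())
print(rel([.6605,-.1337,.127],-76.75))
snap('wrist','w5');snap('side','s5')
```

```text
[ 0.66089225 -0.13562107  0.20533656] [-1.79805170e+02 -2.22328019e-02 -7.68528114e+01] [-16.77720381  24.267717    35.61811903  81.97825625 -14.23883737
  78.07481287 -57.5243585 ] 0.44855019295585197
(array([-0.002 ,  0.0002,  0.0783]), array([-0.0034, -0.0004, -0.0018]))
```

View pics/w5.png

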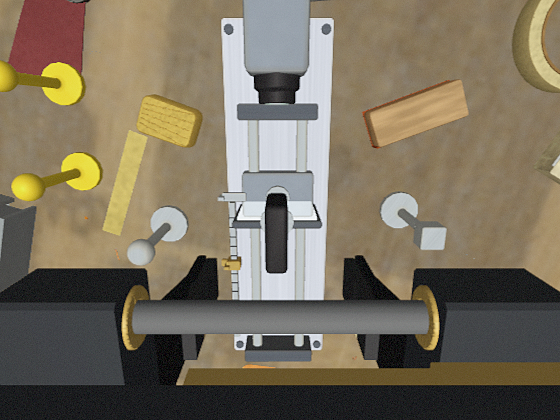

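View pics/s5.png

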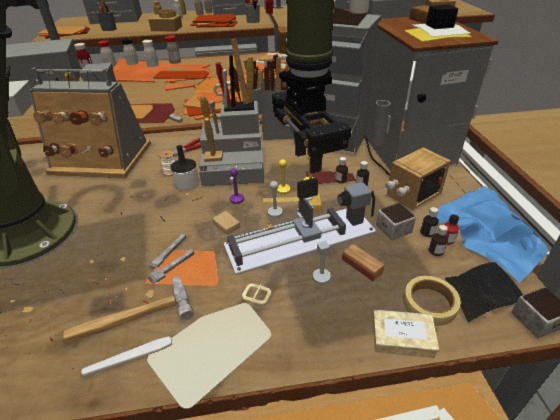

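Emit:
send_rows(steps=[[[-0.001,0,0.02],[-0.003,0,0],0.06],[[-0.001,0,0.04],[-0.003,0,0],0.06],[[-0.001,0,0.056],[-0.003,0,0],0.06],[[-0.001,0,0.07],[-0.003,0,0],0.06],[[-0.001,0,0.078],[-0.003,0,0],0.06]])

```text
time_s: 4.65
tool_pos: [0.6594, -0.1346, 0.1237]
tool_rot: [179.8, 0.1, -76.9]
force: [-0.8, 0.2, -0.4]
grip_width: 0.06
```

Emit:
send_rows(steps=[[[0,0,0],[0,0,0],0.04],[[0,0,0],[0,0,0],0.03],[[0,0,0],[0,0,0],0.025],[[0,0,0],[0,0,0],0.025],[[0,0,0],[0,0,0],0.025]])

```text
time_s: 5.07
tool_pos: [0.6608, -0.1351, 0.1261]
tool_rot: [179.9, -0.0, -76.9]
force: [-0.1, 0.0, 0.0]
grip_width: 0.0344
```

Run:
```python
from h import *
o=env.get_obs();print(o['tool_pos'],o['tool_rot'],np.abs(o['joint_velocities']).max(),o['force'])
snap('wrist','w6')
```

```text
[ 0.66075612 -0.13509481  0.12612757] [ 1.79927185e+02 -2.85688841e-02 -7.68928474e+01] 0.20355640061933108 [-0.10128228  0.02420546  0.02345093]
```

View pics/w6.png

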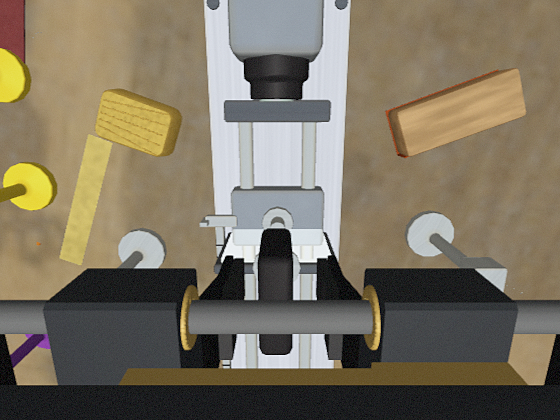

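Emit:
send_rows(steps=[[[0,0,0],[0,0,0],0.01],[[0,0,0],[0,0,0],0.0],[[0,0,0],[0,0,0],0.0],[[0,0,0],[0,0,0],0.0],[[0,0,0],[0,0,0],0.0]], grip_force=40)

```text
time_s: 5.53
tool_pos: [0.66, -0.1336, 0.1252]
tool_rot: [179.8, 0.1, -76.8]
force: [-2.8, 3.3, 3.4]
grip_width: 0.0138
```

Emit:
send_rows(steps=[[[0,0.002,0],[0,0,0],0.0],[[0,0.006,0],[0,0,0],0.0],[[0,0.012,0],[0,0,0],0.0],[[0,0.018,0],[0,0,0],0.0],[[0,0.022,0],[0,0,0],0.0]])

```text
time_s: 5.95
tool_pos: [0.6391, -0.1384, 0.1252]
tool_rot: [180.0, 0.1, -76.8]
force: [1.9, 4.9, 0.3]
grip_width: 0.0137
```

Run:
```python
from h import *
o=env.get_obs();print(o['tool_pos'],o['tool_rot'],np.abs(o['joint_velocities']).max(),o['force'],o['wrist_torque'])
snap('wrist','w7')
```

```text
[ 0.63913216 -0.13843774  0.1252273 ] [ 1.79956198e+02  8.11937821e-02 -7.68341677e+01] 6.632183516403424 [1.94349764 4.86283774 0.34746335] [ 1.05585397 -0.36410106 -0.06282982]
```

View pics/w7.png

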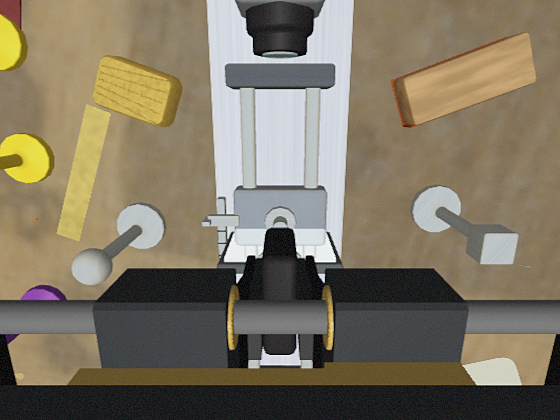

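Emit:
send_rows(steps=[[[0,0.006,0],[0,0,0],0.0],[[0,0.015,0],[0,0,0],0.0],[[0,0.026,0],[0,0,0],0.0],[[0,0.036,0],[0,0,0],0.0],[[-0.001,0.043,0],[0,0,0],0.0]])

```text
time_s: 6.42
tool_pos: [0.5973, -0.1481, 0.1253]
tool_rot: [-180.0, -0.0, -76.9]
force: [5.4, 1.3, -2.0]
grip_width: 0.0137
```

Emit:
send_rows(steps=[[[0,0.003,0],[0,0,0],0.0],[[0,0.005,0],[0,0,0],0.0],[[0,0.006,0],[0,0,0],0.0],[[0,0.006,0],[0,0,0],0.0],[[0,0.006,0],[0,0,0],0.0]])

```text
time_s: 6.83
tool_pos: [0.592, -0.1494, 0.1252]
tool_rot: [-180.0, -0.0, -76.9]
force: [5.1, 4.0, -1.6]
grip_width: 0.0136
```

Run:
```python
from h import *
o=env.get_obs();print(o['tool_pos'],o['tool_rot'],np.abs(o['joint_velocities']).max(),o['force'],o['wrist_torque'])
c=snap('wrist','w8');s=snap('side','s8');q=snap('scene','c8')
a=c['pixels'][:,:,::-1]
cv2.imwrite('pics/w8c.png',cv2.resize(a[180:280,160:290],None,fx=6,fy=6,interpolation=cv2.INTER_CUBIC))
a=s['pixels'][:,:,::-1]
cv2.imwrite('pics/s8c.png',cv2.resize(a[170:270,220:380],None,fx=5,fy=5,interpolation=cv2.INTER_CUBIC))
a=q['pixels'][:,:,::-1]
cv2.imwrite('pics/c8c.png',cv2.resize(a[180:300,220:380],None,fx=5,fy=5,interpolation=cv2.INTER_CUBIC))
```

```text
[ 0.59195932 -0.14937494  0.12524253] [-1.79992772e+02 -1.59533257e-02 -7.68582099e+01] 0.163060155493475 [ 5.05743681  3.97755115 -1.5889952 ] [ 0.84663831 -0.79150347  0.02352783]
```

View pics/w8c.png

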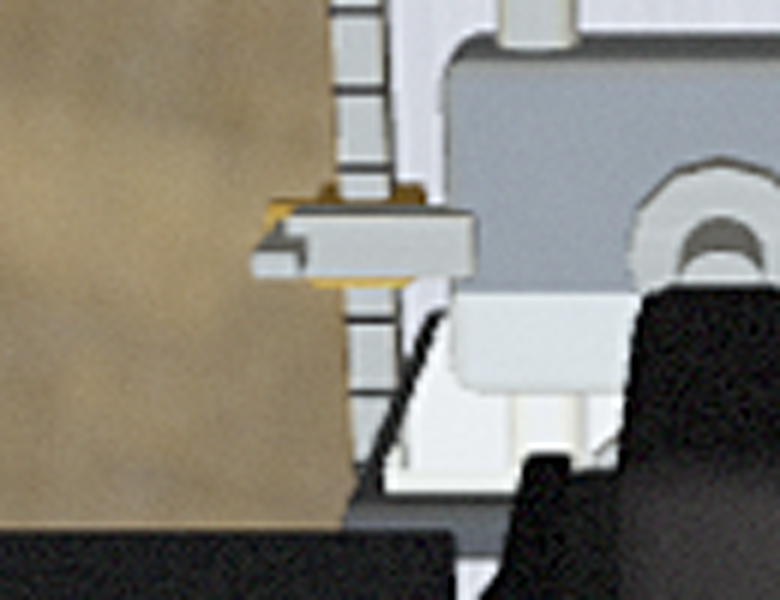

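View pics/s8c.png

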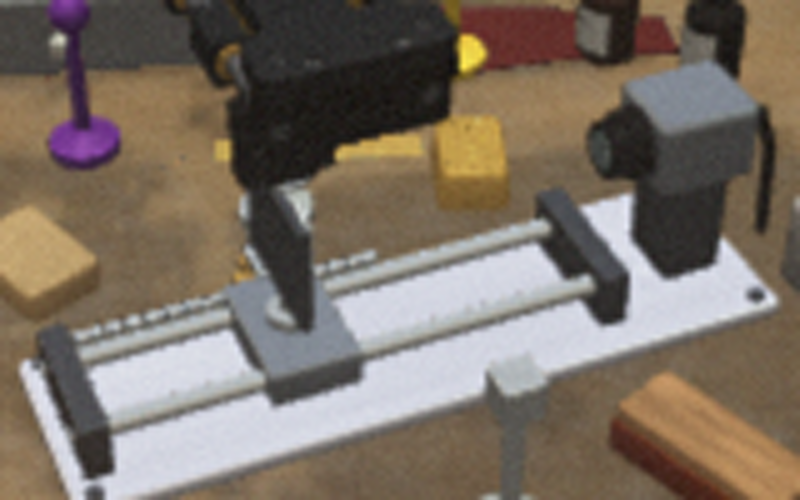

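View pics/c8c.png

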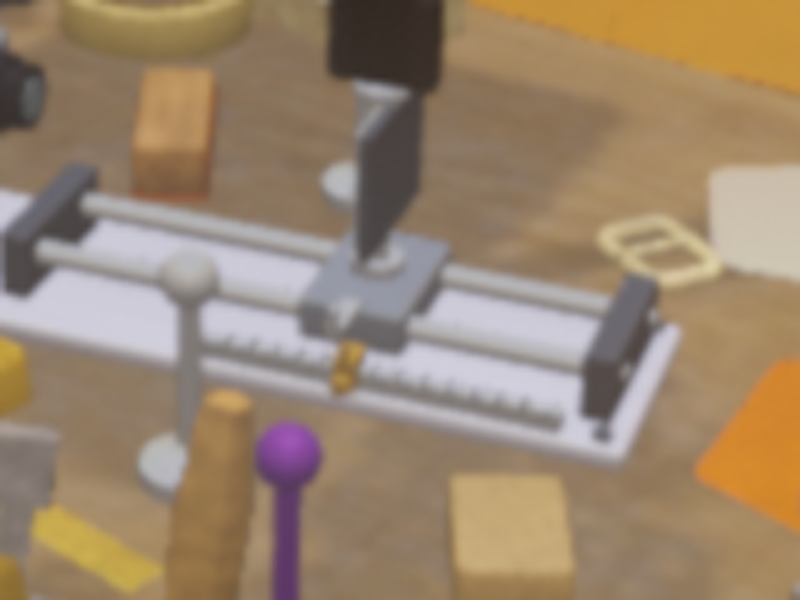

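Run:
```python
from h import *
y=np.radians(13.2);u=np.array([np.cos(y),np.sin(y)]);n=np.array([-u[1],u[0]]);cc=np.array([.6605,-.1337])
def rr(X): q=X[:2]-cc; return (q@u).round(4),(q@n).round(4)
w=load('w8');E=lambda a,b:(160+a/6,180+b/6)
for nm,p in {'edge+x a':(480,60,.045),'edge+x b':(760,60,.045),'edge+x bottom':(600,38,.025),'left edge':(447,150,.045),'tip fin top mid':(275,262,.033),'tip fin bottom':(262,240,.03),'arm mid L':(380,245,.033),'rider +x edge body':(370,186,.024),'rider -x edge':(360,288,.024),'pivot':(715,240,.045)}.items():
    print(nm,rr(plane(w,*E(*p[:2]),p[2])))
s=load('c8');F=lambda a,b:(220+a/5,180+b/5)
for nm,p in {'c8 pointer':(335,330,.033),'rider':(348,355,.028),'ball':(188,277,.085)}.items(): print(nm,rr(plane(s,*F(*p[:2]),p[2])))
w=load('w4');E=lambda a,b:(200+a/4.8,40+b/4.8)
for nm,p in {'rider +x edge':(383,508,.024),'rider -x':(383,548,.024),'fin+':(345,511,.028),'fin-':(345,543,.028)}.items(): print(nm,rr(plane(w,*E(*p[:2]),p[2])))
```

```text
edge+x a (np.float64(-0.0457), np.float64(0.0267))
edge+x b (np.float64(-0.0457), np.float64(-0.0049))
edge+x bottom (np.float64(-0.0472), np.float64(0.0142))
left edge (np.float64(-0.0562), np.float64(0.0308))
tip fin top mid (np.float64(-0.0733), np.float64(0.0538))
tip fin bottom (np.float64(-0.0714), np.float64(0.0558))
arm mid L (np.float64(-0.0712), np.float64(0.0409))
rider +x edge body (np.float64(-0.0662), np.float64(0.0432))
rider -x edge (np.float64(-0.0796), np.float64(0.0451))
pivot (np.float64(-0.067), np.float64(0.0002))
c8 pointer (np.float64(-0.0687), np.float64(0.0467))
rider (np.float64(-0.0768), np.float64(0.0543))
ball (np.float64(-0.0359), np.float64(0.1137))
rider +x edge (np.float64(-0.0685), np.float64(0.0437))
rider -x (np.float64(-0.079), np.float64(0.0437))
fin+ (np.float64(-0.0689), np.float64(0.0536))
fin- (np.float64(-0.0772), np.float64(0.0537))
```

Run:
```python
import cv2,numpy as np
a=cv2.imread('pics/w8.png')[200:236,195:245];b=cv2.imread('pics/w4.png')[138:162,262:295]
A=cv2.resize(a,None,fx=15,fy=15,interpolation=cv2.INTER_LANCZOS4)
cv2.imwrite('pics/w8z.png',A)
cv2.imwrite('pics/w4z.png',cv2.resize(b,None,fx=20,fy=20,interpolation=cv2.INTER_LANCZOS4))
```

```text
(no output)
```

View pics/w8z.png

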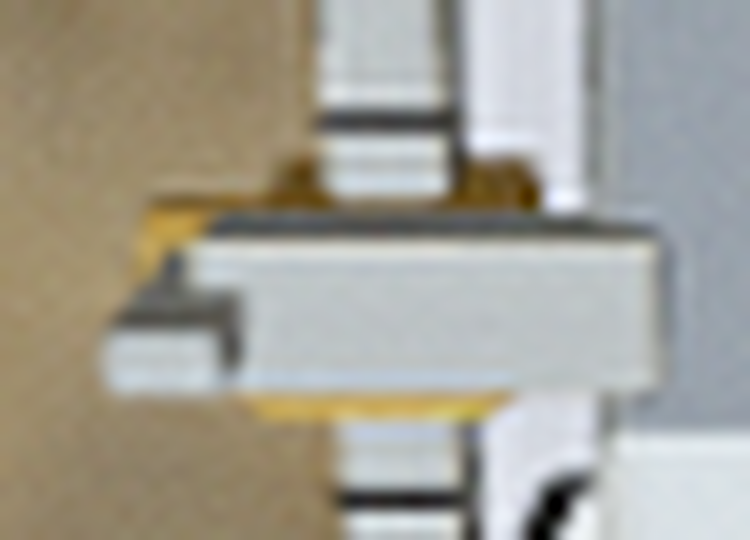

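View pics/w4z.png

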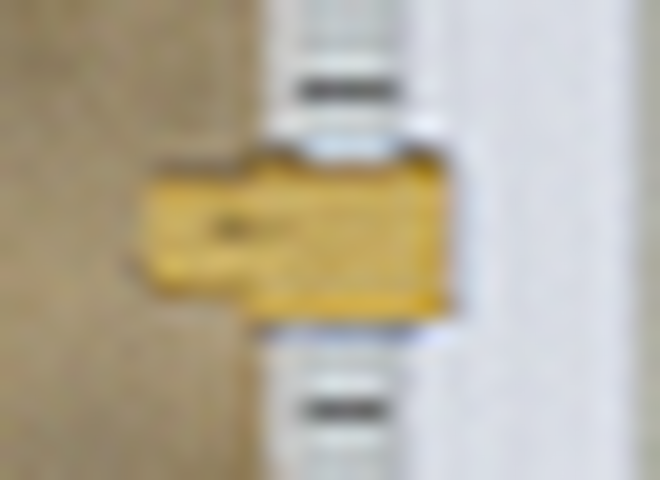

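Run:
```python
from h import *
y=np.radians(13.2);u=np.array([np.cos(y),np.sin(y)]);n=np.array([-u[1],u[0]]);cc=np.array([.6605,-.1337])
def rr(X): q=X[:2]-cc; return (q@u).round(4),(q@n).round(4)
w4=load('w4');w8=load('w8')
for a,b in (((279.5,145.75),(221,213.7)),((279.5,154),(221,227.9)),((279.5,149.9),(221,220.8))):
    X,e=tri([(w4,*a),(w8,*b)]);print(X.round(4),rr(X),np.round(e,4))
for z in (.02,.024,.028,.033): print(z,'rider',rr(plane(w8,221,220.8,z)),'arm',rr(plane(w8,221,221.0,z)),'fintop',rr(plane(w8,206,223.9,z)),'w4 rider',rr(plane(w4,279.5,149.9,z)),'w4 arm',rr(plane(w4,279.5,87,z)))
```

```text
[ 0.5838 -0.1065  0.0231] (np.float64(-0.0685), np.float64(0.044)) [0. 0.]
[ 0.574  -0.1088  0.0268] (np.float64(-0.0785), np.float64(0.0439)) [0.0001 0.0001]
[ 0.5788 -0.1077  0.0249] (np.float64(-0.0736), np.float64(0.044)) [0.0001 0.0001]
0.02 rider (np.float64(-0.0751), np.float64(0.0448)) arm (np.float64(-0.0752), np.float64(0.0448)) fintop (np.float64(-0.0775), np.float64(0.0564)) w4 rider (np.float64(-0.074), np.float64(0.0441)) w4 arm (np.float64(0.0021), np.float64(0.0441))
0.024 rider (np.float64(-0.0739), np.float64(0.0441)) arm (np.float64(-0.074), np.float64(0.0441)) fintop (np.float64(-0.0763), np.float64(0.0555)) w4 rider (np.float64(-0.0736), np.float64(0.044)) w4 arm (np.float64(0.0019), np.float64(0.0441))
0.028 rider (np.float64(-0.0726), np.float64(0.0434)) arm (np.float64(-0.0728), np.float64(0.0434)) fintop (np.float64(-0.0751), np.float64(0.0547)) w4 rider (np.float64(-0.0732), np.float64(0.044)) w4 arm (np.float64(0.0017), np.float64(0.0441))
0.033 rider (np.float64(-0.0711), np.float64(0.0426)) arm (np.float64(-0.0713), np.float64(0.0426)) fintop (np.float64(-0.0735), np.float64(0.0536)) w4 rider (np.float64(-0.0727), np.float64(0.044)) w4 arm (np.float64(0.0014), np.float64(0.0441))
```

Run:
```python
import cv2,numpy as np
a=cv2.imread('pics/w5.png')[180:275,205:255]
cv2.imwrite('pics/w5z.png',cv2.resize(a,None,fx=6.3,fy=6.3,interpolation=cv2.INTER_LANCZOS4))
a=cv2.imread('pics/w5.png')[185:210,210:250]
cv2.imwrite('pics/w5y.png',cv2.resize(a,None,fx=18,fy=18,interpolation=cv2.INTER_LANCZOS4))
a=cv2.imread('pics/w6.png')[205:237,195:245]
cv2.imwrite('pics/w6z.png',cv2.resize(a,None,fx=15,fy=15,interpolation=cv2.INTER_LANCZOS4))
a=cv2.imread('pics/c8.png')[225:265,270:325]
cv2.imwrite('pics/c8z.png',cv2.resize(a,None,fx=14,fy=14,interpolation=cv2.INTER_LANCZOS4))
```

```text
(no output)
```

View pics/w5z.png

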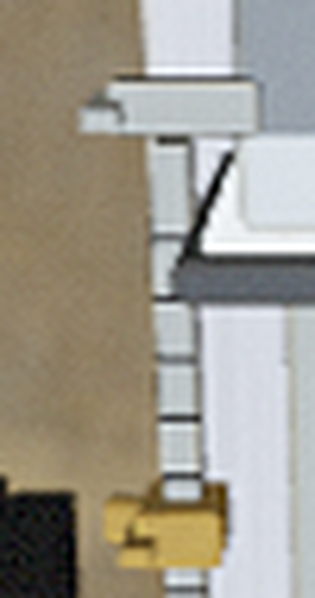

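View pics/w5y.png

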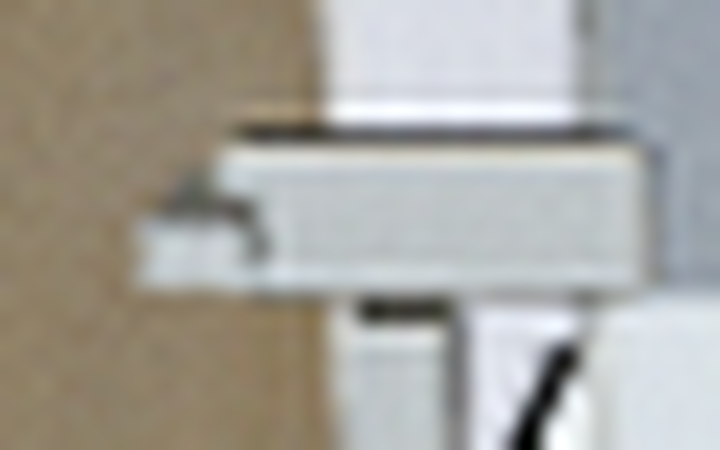

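View pics/w6z.png

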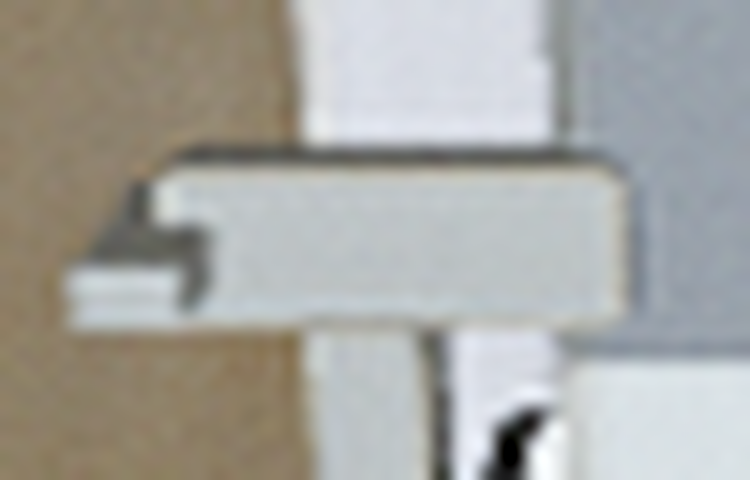

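View pics/c8z.png

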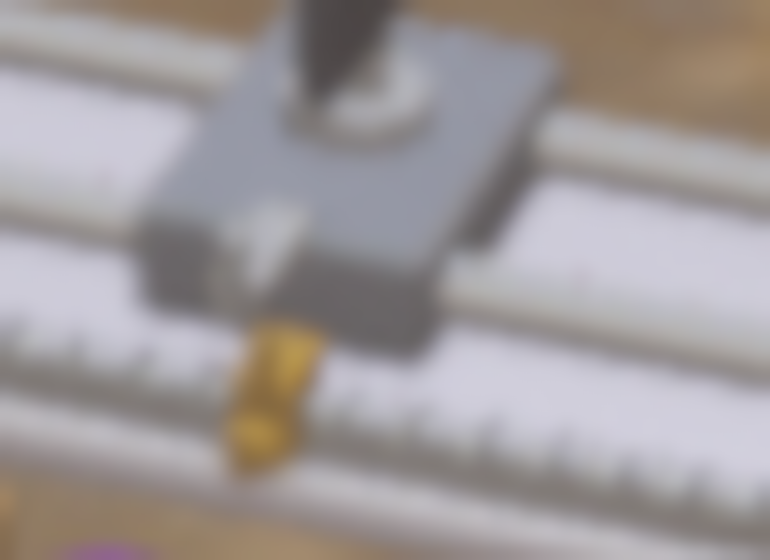

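Run:
```python
from h import *
y=np.radians(13.2);u=np.array([np.cos(y),np.sin(y)]);n=np.array([-u[1],u[0]]);cc=np.array([.6605,-.1337])
def rr(X): q=X[:2]-cc; return (q@u).round(4),(q@n).round(4),X[2].round(4)
w4,w5,w6,w8,c8=[load(k) for k in('w4','w5','w6','w8','c8')]
for nm,a,b in (('arm front R',(245.6,193.3),(236.7,216.2)),('arm back R',(245.6,201.1),(236.7,226.7)),('fin L mid',(217.8,199.3),(199.5,224.9))):
    X,e=tri([(w5,*a),(w6,*b)]);print(nm,rr(X),np.round(e,4))
# rider from w4,w5,w8
X,e=tri([(w4,279.5,149.9),(w8,221,220.8),(w5,205+195/6.3,180+536/6.3)]);print('rider body c',rr(X),np.round(e,4))
X,e=tri([(w8,203.,223.9),(c8,270+225/14,225+287/14)]);print('fin tip w8/c8',rr(X),np.round(e,4))
X,e=tri([(w8,221,221),(c8,270+262/14,225+245/14)]);print('arm mid w8/c8',rr(X),np.round(e,4))
```

```text
arm front R (np.float64(0.0028), np.float64(0.0292), np.float64(0.0349)) [0.0001 0.0001]
arm back R (np.float64(-0.0032), np.float64(0.0287), np.float64(0.041)) [0.0001 0.0001]
fin L mid (np.float64(0.0004), np.float64(0.0532), np.float64(0.0485)) [0.0002 0.0002]
rider body c (np.float64(-0.0737), np.float64(0.0433), np.float64(0.0244)) [0.0007 0.0007 0.0014]
fin tip w8/c8 (np.float64(-0.0706), np.float64(0.0548), np.float64(0.0393)) [0.001 0.001]
arm mid w8/c8 (np.float64(-0.0699), np.float64(0.0416), np.float64(0.0382)) [0.0002 0.0002]
```

Emit:
send_rows(steps=[[[0,0.001,0],[0,0,0],0.0],[[0,0.002,0],[0,0,0],0.0],[[0,0.003,0],[0,0,0],0.0],[[-0.0005,0.0037,0],[0,0,0],0.0],[[-0.0005,0.0037,0],[0,0,0],0.0]])

```text
time_s: 7.4
tool_pos: [0.5884, -0.1502, 0.1252]
tool_rot: [-180.0, -0.1, -76.9]
force: [4.9, 2.4, -2.1]
grip_width: 0.0136
```

Emit:
send_rows(steps=[[[0,0,0],[0,0,0],0.0],[[0,0,0],[0,0,0],0.0],[[0,0,0],[0,0,0],0.0],[[0,0,0],[0,0,0],0.0],[[0,0,0],[0,0,0],0.0]])

```text
time_s: 7.82
tool_pos: [0.5884, -0.1502, 0.1253]
tool_rot: [-180.0, -0.1, -76.9]
force: [4.7, 3.2, -1.5]
grip_width: 0.0139
```

Run:
```python
from h import *
o=env.get_obs();print(o['tool_pos'],o['tool_rot'],np.abs(o['joint_velocities']).max(),o['force'],o['wrist_torque'])
c=snap('wrist','w9');q=snap('scene','c9')
a=c['pixels'][:,:,::-1][200:236,195:245]
A=cv2.resize(a,None,fx=11,fy=11,interpolation=cv2.INTER_LANCZOS4)
a=q['pixels'][:,:,::-1][225:265,270:325]
B=cv2.resize(a,None,fx=11,fy=11,interpolation=cv2.INTER_LANCZOS4)[:,:]
B=cv2.resize(a[:,:22*2],None,fx=5.6,fy=9.9)
cv2.imwrite('pics/w9z.png',A);cv2.imwrite('pics/c9z.png',cv2.resize(a,None,fx=14,fy=14,interpolation=cv2.INTER_LANCZOS4))
```

```text
[ 0.58843601 -0.15021017  0.12526011] [-1.79983877e+02 -6.09525224e-02 -7.68718056e+01] 0.11863355566466989 [ 4.66074672  3.21092384 -1.53264726] [ 0.64065268 -0.89032801  0.00685743]
```

View pics/w9z.png

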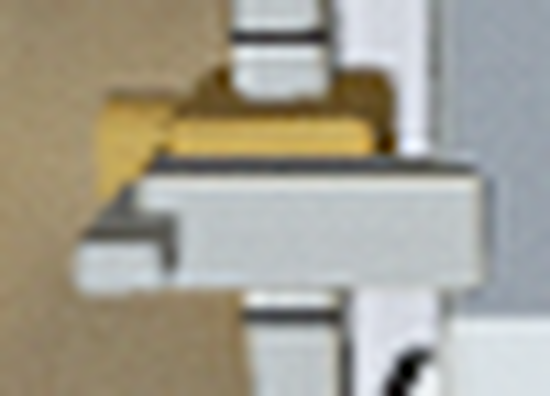

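View pics/c9z.png

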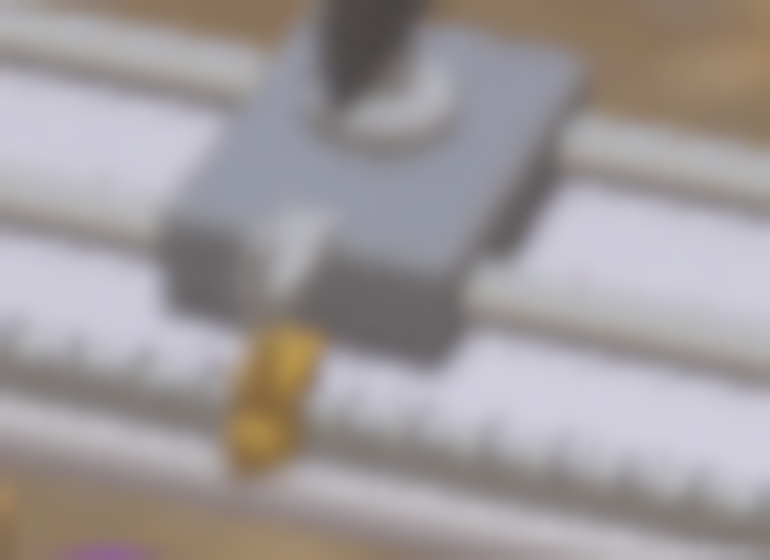

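Run:
```python
from h import *
y=np.radians(13.2);u=np.array([np.cos(y),np.sin(y)]);n=np.array([-u[1],u[0]]);cc=np.array([.6605,-.1337])
def rr(X): q=X[:2]-cc; return (q@u).round(4),(q@n).round(4),X[2].round(4)
w4,w5,w8,w9,c9=[load(k) for k in('w4','w5','w8','w9','c9')]
f5=lambda a,b:(205+a/6.3,180+b/6.3)
print('front w5,w9',*map(str,rr(tri([(w5,*f5(180,514)),(w9,195+270/11,210.7)])[0])))
print('front w4,w9',rr(tri([(w4,279.5,145.75),(w9,195+270/11,210.7)])[0]))
print('back w5,w8',rr(tri([(w5,*f5(180,566)),(w8,221,227.9)])[0]))
print('back w4,w8',rr(tri([(w4,279.5,154),(w8,221,227.9)])[0]))
for z in(.022,.028): print(z,'w5 fr/back',rr(plane(w5,*f5(180,514),z)),rr(plane(w5,*f5(180,566),z)),'w9 fr',rr(plane(w9,195+270/11,210.7,z)),'w8 back',rr(plane(w8,221,227.9,z)),'w5 fin',rr(plane(w5,*f5(115,520),z)))
for z in (.033,.038): print('arm now',rr(plane(w9,221,221.1,z)),'home w5',rr(plane(w5,233.9,197.2,z)))
print('c9 tip/rider',rr(plane(c9,270+252/14,225+288/14,.033)),rr(plane(c9,270+248/14,225+452/14,.02)))
p,d=ray(c9,270+252/14,225+288/14);p2,d2=ray(c9,270+243/14,225+450/14)
# intersect with plane rig y=+.051 
for nm,(p,d) in {'ptr':(p,d),'rider':(p2,d2)}.items():
    for yy in(.051,.054):
        t=(yy-(p[:2]-cc)@n)/(d[:2]@n);print(nm,yy,rr(p+d*t))
```

```text
front w5,w9 -0.0681 0.0438 0.0292
front w4,w9 (np.float64(-0.068), np.float64(0.0439), np.float64(0.0295))
back w5,w8 (np.float64(-0.0801), np.float64(0.0448), np.float64(0.0222))
back w4,w8 (np.float64(-0.0785), np.float64(0.0439), np.float64(0.0268))
0.022 w5 fr/back (np.float64(-0.0711), np.float64(0.0446), np.float64(0.022)) (np.float64(-0.0802), np.float64(0.0449), np.float64(0.022)) w9 fr (np.float64(-0.0701), np.float64(0.0451), np.float64(0.022)) w8 back (np.float64(-0.0801), np.float64(0.0447), np.float64(0.022)) w5 fin (np.float64(-0.0721), np.float64(0.0551), np.float64(0.022))
0.028 w5 fr/back (np.float64(-0.0685), np.float64(0.0438), np.float64(0.028)) (np.float64(-0.0775), np.float64(0.0441), np.float64(0.028)) w9 fr (np.float64(-0.0685), np.float64(0.0441), np.float64(0.028)) w8 back (np.float64(-0.0782), np.float64(0.0437), np.float64(0.028)) w5 fin (np.float64(-0.0696), np.float64(0.0542), np.float64(0.028))
arm now (np.float64(-0.075), np.float64(0.0426), np.float64(0.033)) home w5 (np.float64(-0.0013), np.float64(0.0405), np.float64(0.033))
arm now (np.float64(-0.0734), np.float64(0.0417), np.float64(0.038)) home w5 (np.float64(-0.0002), np.float64(0.0399), np.float64(0.038))
c9 tip/rider (np.float64(-0.0699), np.float64(0.0445), np.float64(0.033)) (np.float64(-0.0769), np.float64(0.0647), np.float64(0.02))
ptr 0.051 (np.float64(-0.0721), np.float64(0.051), np.float64(0.0371))
ptr 0.054 (np.float64(-0.0731), np.float64(0.054), np.float64(0.039))
rider 0.051 (np.float64(-0.0715), np.float64(0.051), np.float64(0.011))
rider 0.054 (np.float64(-0.0725), np.float64(0.054), np.float64(0.013))
```

Emit:
send_rows(steps=[[[0,0,0],[0,0,-0.04],0.0],[[0,0,0],[0,0,-0.1],0.0],[[0,0,0],[0,0,-0.17],0.0],[[0,0,0],[0,0,-0.24],0.0],[[0,0,0],[0,0,-0.31],0.0]])

```text
time_s: 8.33
tool_pos: [0.5886, -0.1507, 0.1252]
tool_rot: [180.0, -0.1, -58.9]
force: [6.4, 1.7, -2.3]
grip_width: 0.0136
```

Run:
```python
from h import *
o=env.get_obs();print(o['tool_pos'],o['tool_rot'],o['qpos'],o['force'],o['wrist_torque'])
```

```text
[ 0.58863026 -0.15074316  0.12524712] [ 1.79998548e+02 -1.22363353e-01 -5.89309206e+01] [-15.72663192  18.73516331  33.28441955  97.55350505 -10.95563379
  66.90941476 -38.46259162] [ 6.38372137  1.69959251 -2.32847746] [ 0.43475882 -1.02273621 -0.01503866]
```

Emit:
send_rows(steps=[[[0,0,0],[0,0,-0.07],0.0],[[0,0,0],[0,0,-0.14],0.0],[[0,0,0],[0,0,-0.21],0.0],[[0,0,0],[0,0,-0.27],0.0],[[0,0,0],[0,0,-0.311],0.0]])

```text
time_s: 8.75
tool_pos: [0.5886, -0.1513, 0.1253]
tool_rot: [179.9, -0.1, -41.2]
force: [6.6, 1.2, -2.5]
grip_width: 0.0136
```

Emit:
send_rows(steps=[[[0,0,0],[0,0,0],0.0],[[0,0,0],[0,0,0],0.0],[[0,0,0],[0,0,0],0.0],[[0,0,0],[0,0,0],0.0],[[0,0,0],[0,0,0],0.0]])

```text
time_s: 9.17
tool_pos: [0.5886, -0.1513, 0.1252]
tool_rot: [179.9, -0.1, -41.3]
force: [4.8, 1.4, -2.7]
grip_width: 0.0133
```

Run:
```python
from h import *
o=env.get_obs();print(o['time_s'],o['tool_pos'],o['tool_rot'],np.abs(o['joint_velocities']).max(),o['force'],o['wrist_torque'])
c=snap('wrist','w10');q=snap('scene','c10');s=snap('side','s10')
for c_,nm,(r0,r1,c0,c1),f in ((q,'c10z',(225,265,270,325),14),(q,'c10m',(170,300,200,370),4.6),(s,'s10m',(150,280,210,390),4.4)):
    cv2.imwrite('pics/'+nm+'.png',cv2.resize(c_['pixels'][:,:,::-1][r0:r1,c0:c1],None,fx=f,fy=f,interpolation=cv2.INTER_LANCZOS4))
```

```text
9.1667 [ 0.58859317 -0.15130938  0.12524208] [ 1.79938945e+02 -1.43526450e-01 -4.13336330e+01] 0.08860693253657707 [ 4.77122241  1.36461952 -2.65930468] [ 0.18495874 -1.03267954 -0.03783612]
```

View pics/w10.png

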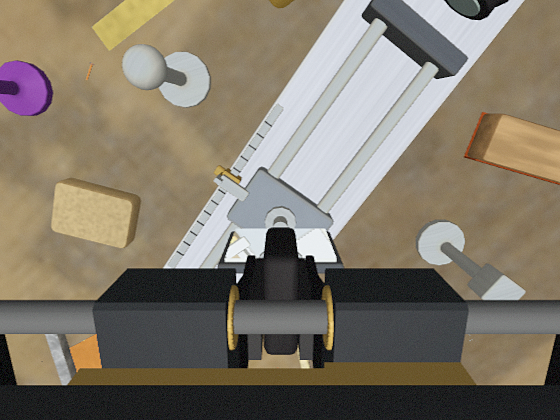

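View pics/c10z.png

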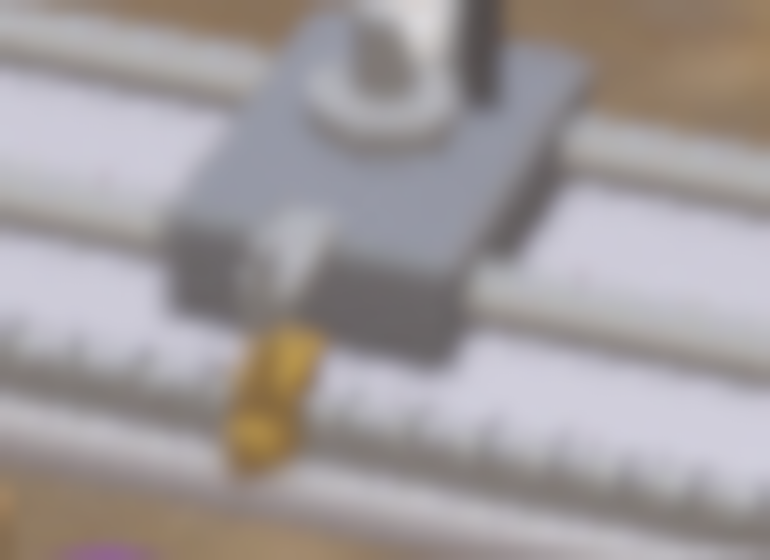

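View pics/c10m.png

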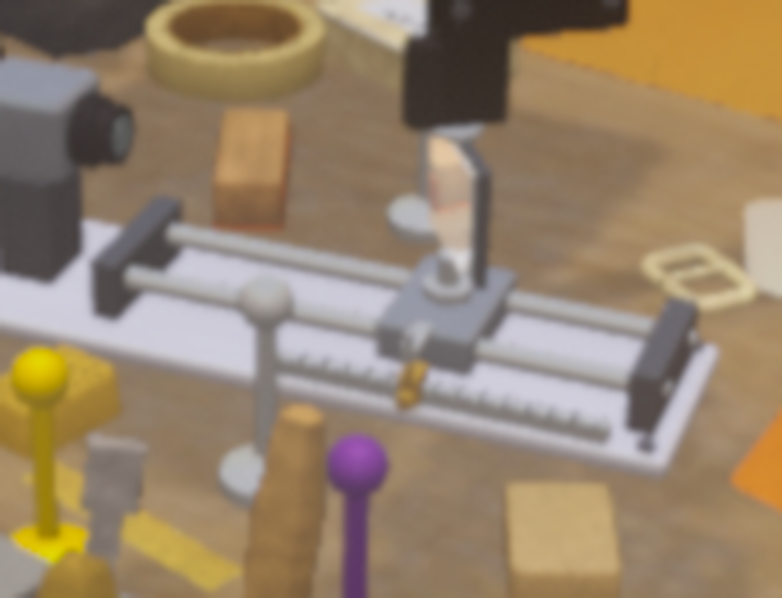

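View pics/s10m.png

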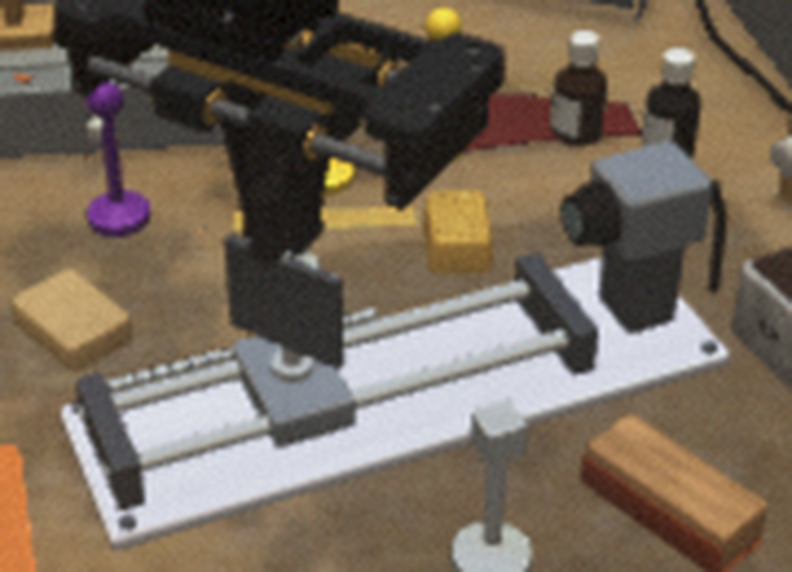

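Run:
```python
import cv2
a=cv2.imread('pics/w10.png')
cv2.imwrite('pics/w10z.png',cv2.resize(a[155:215,190:260],None,fx=10,fy=10,interpolation=cv2.INTER_LANCZOS4))
```

```text
(no output)
```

View pics/w10z.png

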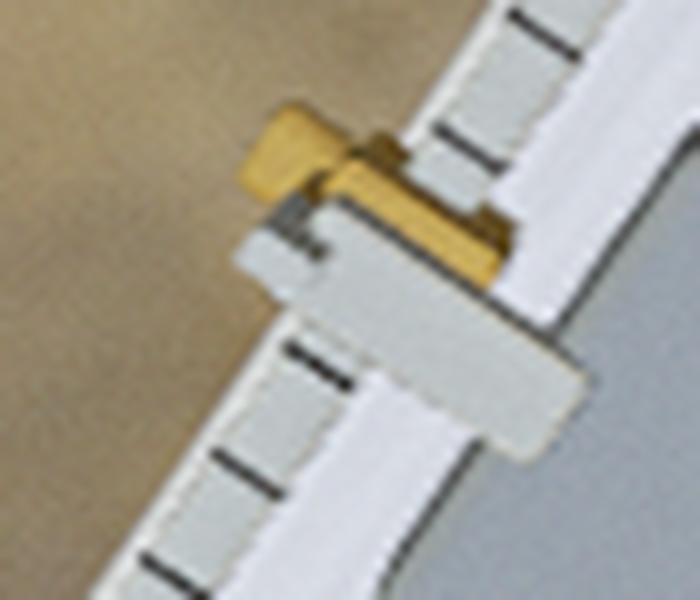

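Run:
```python
from h import *
y=np.radians(13.2);u=np.array([np.cos(y),np.sin(y)]);n=np.array([-u[1],u[0]]);cc=np.array([.6605,-.1337])
def rr(X): q=X[:2]-cc; return (q@u).round(4),(q@n).round(4),X[2].round(4)
w,c=load('w10'),load('c10');w9=load('w9')
Z=lambda a,b:(190+a/10,155+b/10)
for nm,p,zs in (('rider arm end',(268,142),(.024,.028)),('rider front corner',(295,103),(.028,)),('rider back corner',(240,180),(.028,)),('arm front R',(590,378),(.033,.038)),('arm back R',(530,462),(.033,.038)),('fin L corner',(235,255),(.038,.044))):
    for z in zs: print(nm,rr(plane(w,*Z(*p),z)))
# arm right corners triangulated with w9
N=lambda a,b:(195+a/11,200+b/11)
for a,b in (((590,378),(478,172)),((530,462),(478,290))):
    X,e=tri([(w,*Z(*a)),(w9,*N(*b))]);print('tri arm R',rr(X),e[0])
X,e=tri([(w,*Z(268,142)),(load('w5'),205+107/6.3,180+522/6.3)]);print('tri rider end',rr(X),e[0])
# ball
im=cv2.imread('pics/w10.png')
X,e=tri([(w,145,66),(c,200+266/4.6,170+301/4.6)]);print('ball',X,rr(X),e[0],'plane',rr(plane(w,145,66,.085)))
o=env.get_obs();t=o['tool_pos'];print('tool',rr(t))
for ax in (-.0735,): 
    b=rr(X);print('need',np.degrees(np.arctan2(b[1]-0,b[0]-ax))/2,'have',o['tool_rot'][2]+90-13.2)
```

```text
rider arm end (np.float64(-0.0717), np.float64(0.0565), np.float64(0.024))
rider arm end (np.float64(-0.0708), np.float64(0.0563), np.float64(0.028))
rider front corner (np.float64(-0.0674), np.float64(0.0562), np.float64(0.028))
rider back corner (np.float64(-0.0743), np.float64(0.0564), np.float64(0.028))
arm front R (np.float64(-0.0706), np.float64(0.0282), np.float64(0.033))
arm front R (np.float64(-0.0694), np.float64(0.0285), np.float64(0.038))
arm back R (np.float64(-0.0782), np.float64(0.0283), np.float64(0.033))
arm back R (np.float64(-0.0769), np.float64(0.0286), np.float64(0.038))
fin L corner (np.float64(-0.0765), np.float64(0.0534), np.float64(0.038))
fin L corner (np.float64(-0.075), np.float64(0.0532), np.float64(0.044))
tri arm R (np.float64(-0.0686), np.float64(0.0288), np.float64(0.041)) 0.00010912390906084996
tri arm R (np.float64(-0.0757), np.float64(0.0288), np.float64(0.043)) 0.00011305502703321534
tri rider end (np.float64(-0.0721), np.float64(0.0564), np.float64(0.0228)) 0.00012960453667263717
ball [ 0.60052072 -0.0320701   0.08423176] (np.float64(-0.0352), np.float64(0.1126), np.float64(0.0842)) 0.0006317606351842826 plane (np.float64(-0.0345), np.float64(0.1126), np.float64(0.085))
tool (np.float64(-0.074), np.float64(-0.0007), np.float64(0.1253))
need 35.60733461520552 have 35.469255542568476
```

Emit:
send_rows(steps=[[[0.0002,-0.0003,0],[0,0,0],0.0],[[0.0004,-0.0006,0],[0,0,0],0.0],[[0.0004,-0.0006,0],[0,0,0],0.0],[[0.0004,-0.0006,0],[0,0,0],0.0],[[0.0004,-0.0006,0],[0,0,0],0.0]])

```text
time_s: 9.73
tool_pos: [0.5892, -0.1512, 0.1253]
tool_rot: [179.9, -0.1, -41.3]
force: [4.7, 1.8, -3.3]
grip_width: 0.0137
```

Emit:
send_rows(steps=[[[0,0,0],[0,0,0],0.0],[[0,0,0],[0,0,0],0.0],[[0,0,0],[0,0,0],0.0],[[0,0,0],[0,0,0],0.0],[[0,0,0],[0,0,0],0.0]])

```text
time_s: 10.15
tool_pos: [0.5892, -0.1512, 0.1252]
tool_rot: [179.9, -0.1, -41.3]
force: [5.3, 1.1, -2.8]
grip_width: 0.0138
```

Run:
```python
from h import *
o=env.get_obs();print(o['time_s'],o['tool_pos'],o['tool_rot'],np.abs(o['joint_velocities']).max(),o['force'],o['wrist_torque'],o['grip_width'])
c=snap('wrist','w11')
cv2.imwrite('pics/w11z.png',cv2.resize(c['pixels'][:,:,::-1][155:215,190:260],None,fx=10,fy=10,interpolation=cv2.INTER_LANCZOS4))
o=env.get_obs();print(o['tool_pos'],o['tool_rot'])
```

```text
10.15 [ 0.58918599 -0.15119065  0.12523938] [ 1.79929666e+02 -1.34392068e-01 -4.13391975e+01] 0.08460944538319791 [ 5.2575281   1.14573039 -2.79243344] [ 0.17455799 -1.05425167 -0.04094801] 0.01379986478854882
[ 0.5891735  -0.15118726  0.12524842] [ 1.79932584e+02 -1.35007901e-01 -4.13410834e+01]
```

View pics/w11z.png

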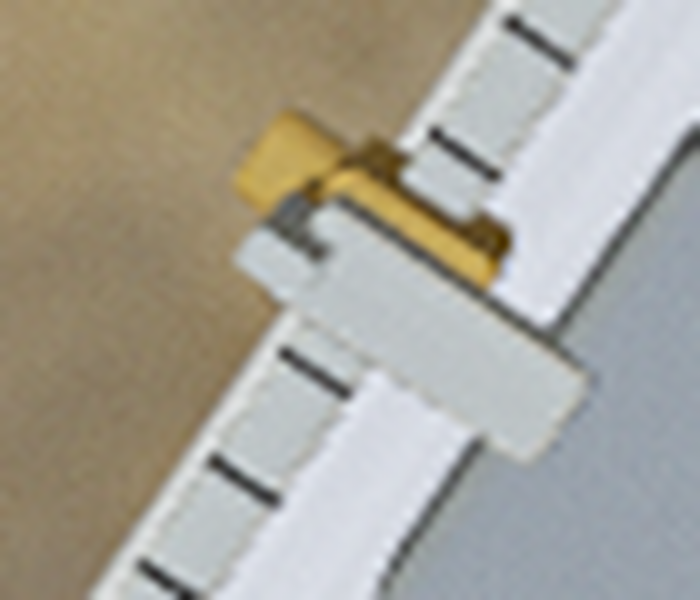

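The arm is steady, still gripping the knob, with the rider where it was and the pointer over it within my measurement error. I'm handing in.

```bash
python3 -c "
from cell import env
print(env.sign_off())"
```

```text
the job is handed in; nothing more can be done
None
```

I gripped the mirror's knob with 40 N and pulled the slide out about 73 mm, to the rider. I then turned the mirror 35.5° counter-clockwise, towards the grey ball-headed post on the left. I handed the job in at about 10 s, still holding the knob.

- **Angle:** From the ball's measured position the mirror needs 35.6°. The gripper stood at 35.5° and was steady, well inside the allowance of about 3°.
- **Length:** The views did not fully agree. Before the last small correction, one view showed the pointer level with the rider, and the others showed it 0–1.5 mm too far out. I eased the slide back 0.7 mm and handed in with it level to within about 1 mm by my estimate. I looked at one more wrist picture after that correction, but did not measure the length again.
- **Forces and surroundings:** The force on the tool was about 6 N, mostly the slide's spring. In the last pictures the rider and the loose things stood where they began.

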